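Scan the snack canister's barcode in the pull-out drawer

ROBOT

A 6-joint arm with a two-finger parallel gripper is mounted at the origin on the work surface. World frame = base frame: x ahead of the robot, y to its left, z up, the work surface at z = 0. Lengths are in m, angles in degrees, forces in N, time in s.
With the tool pointing down it reaches from about 0.3 to 0.75 m from the base axis. Payload 8.5 kg.
Tool frame: the origin (TCP) lies on the centre line of the jaws, within the pads' length; the fingertips stand 14 mm ahead of it and the grasp point (between the pads) lies 5 mm behind it; z points along the fingers, x is the direction in which the jaws open and shut, and the axes are right-handed (so a half turn about z gives the same grasp; the last joint's range is limited). The gripper opens to 85 mm and grips with 20 to 120 N. Pads are 22 mm wide; open, the fingers measure 114 mm over their backs; the gripper's body (76 mm by 85 mm) begins 54 mm behind the grasp point. The pads swing forward as they close: fully open they stand 13 mm farther back than shut.
Start: joints at [54.013, 21.807, 74.336, -0, 83.858, -12.336], TCP at [0.221, 0.504, 0.245] pointing down, gripper open.
Joint ranges: [-178.18, 178.18], [-50.72, 133.34], [12.68, 142.11], [-81.47, 261.47], [9.98, 163.14], [-165.26, 165.26]. Speed limits (degrees/s): [136.94, 136.94, 180, 180, 180, 180].

INTERFACE

Orientations are given as a 3x3 rotation matrix whose columns are the frame's x, y, z axes.
In Python, from rig import * gives the robot as it stands.
- The arm moves only by the shell command python3 -m crank 'ROWS' [FORCE]. ROWS is JSON, one flat list of numbers, 7 for each row, row after row: the turn, a rotation vector about the world's x, y, z in rad, then the shift along the world's x, y, z in m, then the opening in per cent of the stroke, from 0 (shut) to 100 (fully open). A call has 1 to 20 rows; each row shifts and turns the commanded pose from where the row before left it; what a row does not reach is not made up. A row lasts 1/10 s, in which the tool goes at most 50 mm and 8.59 degrees, less where a joint would pass 70% of its speed; a pose out of reach is approached as far as the arm can. A call is refused whole if a number of a shift passes 0.05 or a number of a turn 0.15, either way. A call with a gripper value outside its range is refused whole. The fingers move at their own pace and stop on an object; FORCE is the grip in N (left out, the last holds). Time passes only in rows, so rows that do not move let the fingers close. It gives the time, the measured TCP pose, the force and the opening at its end, in the units of the state.
- observe(): the state, without advancing time (a new reading comes with each control period).
- get_image(name): name is "side" or "top"; returns a dict with "frame" (384x512x3 uint8, red, green, blue), "fov_y" (degrees; the focal length in pixels is half the picture's height over the tangent of half this angle, whatever the lens; pixels are square), "cx", "cy" (the principal point, pixels), "world_to_cam" (4x4, takes a point from world to camera coordinates). Camera axes: x right, y up, looking along -z (the intrinsics and any distortion apply to the point x, -y, -z); pixel columns grow to the right and rows downward; lengths in m; the calibration is good to about 2 mm. A picture is of the moment at which its call begins. There is no depth.
- close_job(): hands the job in, once; it reports no verdict.
The state is a dict: "time_s": time; "q": joint angles; "qvel": joint speeds; "joint_efforts": joint torques, N m; "position": TCP position; "tool_rot": TCP orientation; "ft_force": force on the tool from outside, world axes, zero at the start; "wrist_torque": the same for the moment, N m; "grip_width": finger opening in m.
Only numpy, scipy, OpenCV 4.12 (cv2) and the standard library are available. Lean on these libraries where they do the work, as an engineer would, in place of code of your own. Each camera call takes 0.05 s, during which the arm holds its last target. There are 200 camera calls.

TASK

For the pantry stock count, lift the orange barcode scanner off its black charging pad, point it straight down at the barcode label on the lid of the aluminium snack canister (not the one on the blue cutlery case), about 6 cm above it, with the wide head lined up with the long side of the label, and hold it still there for two seconds. Then set it down upright in the middle of its charging pad, without dropping it, and let go. Do not shift the canister, the cutlery case or the tiffin tins.

Things in the scene. Friction and masses are not known exactly. Their poses are not given: they have to be found in the camera images.
- scanner (a point): Centre of the upright loose scanner, 110 mm tall, 0.18 kg, window on its underside, 55 mm below this point. Orange head with black foot 70 (x) x 40 (y) mm, 28 mm tall; above it a grey square handle 28 x 28 mm, from 27 mm below this point to 55 mm above, to be taken from above across either pair of sides. It reads along its -z, down as it stands; scan line along x, the wide way of the head.
- canister_label (a point): Centre of the white barcode label, 56 mm (x) by 34 mm (y), on the flat top of the loose, upright, round aluminium snack canister, 94 mm across, 106 mm tall, with one dark band round it. The point is on the top face; x along the label's long side (across the bars), z up. Either way round along x scans equally well.
- pad_top (a point): Centre of the flat upper face of the fixed black charging pad, 110 (x) x 90 (y) x 12 mm, z up. It lies on the drawer's grey rubber floor, 12 mm above the work surface; drawer walls reach 70 to 90 mm above the work surface. Open steel tiffin tins (130 mm across, 88 mm tall) and chopsticks lie there too; only the scanner stands higher than 120 mm above the work surface.
- case_label (a point): Centre of the similar white barcode label on the closed lid of the blue plastic cutlery case: loose, 202 by 86 mm, 46 mm tall. A bystander: not the one to scan. x along the long side of the case and of its label, z up.
Mind the look-alikes: they are no part of the job. Leave any purple look-alike of the part that bears canister_label alone.

How it is judged:
By the outcome, as a careful person would: the job done as asked, in the order asked, and still so for the second after the job is handed in, with the robot touching nothing.
It also fails if it takes over 51 s, if anything falls off the work surface, if the arm or the gripper's body presses on something with over 40 N, if the wrist force passes 120 N, or if a joint passes its speed limit or range.

## Working session

There is one attempt and no reset: what is moved stays moved. The work goes in short steps, Python scripts to look and compute and a shell command to move; the robot and the scene stay as the last step left them, time stands still between calls to the robot, and variables do not carry over. Pictures are saved under pics/ and viewed, about 8 in all and at most 12, crops included, and the job is handed in when it is done.

```bash
mkdir -p pics; ls; python3 - <<'E'
from rig import *
import cv2
for n in("top","side"):
    d=get_image(n);cv2.imwrite(f"pics/{n}0.png",cv2.cvtColor(d["frame"],cv2.COLOR_RGB2BGR))
    print({k:v for k,v in d.items() if k!="frame"})
s=observe();print(s)
E
```

```text
pics
{'fov_y': 56.34994705035865, 'cx': 256.6623716888947, 'cy': 187.81596354405391, 'world_to_cam': array([[-0.01478945, -0.99984935,  0.0090859 , -0.00495296],
       [ 0.98633961, -0.01309746,  0.16420302, -0.4233046 ],
       [-0.16405928,  0.01139026,  0.98638472, -0.9517826 ],
       [ 0.        ,  0.        ,  0.        ,  1.        ]])}
{'fov_y': 55.6091246268883, 'cx': 254.77858663359868, 'cy': 191.97560842579193, 'world_to_cam': array([[ 0.99318875, -0.11507731,  0.01825692, -0.38322066],
       [ 0.0560593 ,  0.60930993,  0.79094802, -0.11468349],
       [-0.10214429, -0.7845372 ,  0.61161092, -1.13164726],
       [ 0.        ,  0.        ,  0.        ,  1.        ]])}
{'time_s': 0.1, 'q': array([ 5.40104242e+01,  2.18363426e+01,  7.43781465e+01,  8.81089215e-04,
        8.38583019e+01, -1.23351037e+01]), 'qvel': array([-0.12038956,  0.00736027, -0.1446611 , -0.06960235,  0.11886687,
       -0.14471733]), 'joint_efforts': array([ 4.86502686e-03, -4.49221838e+01, -2.31657153e+01, -1.37488832e-04,
        3.65138534e-03, -5.41471286e-05]), 'position': array([0.22052025, 0.50359559, 0.24479422]), 'tool_rot': array([[ 4.01221101e-01,  9.15980924e-01, -7.58931600e-04],
       [ 9.15980402e-01, -4.01221716e-01, -1.01896068e-03],
       [-1.23784838e-03, -2.86337948e-04, -9.99999193e-01]]), 'ft_force': array([ 0.05500539, -0.64964153, -0.05895046]), 'wrist_torque': array([-0.05716993, -0.02188384,  0.03479676]), 'grip_width': 0.08543534752815417}
```

View pics/top0.png

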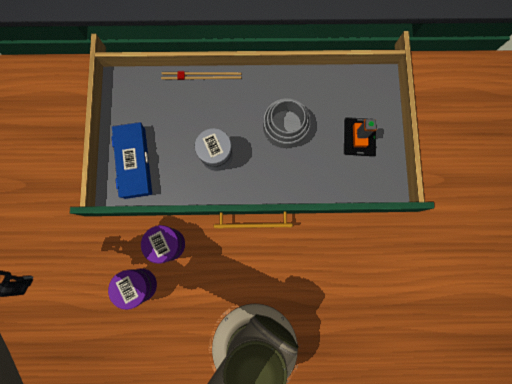

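View pics/side0.png

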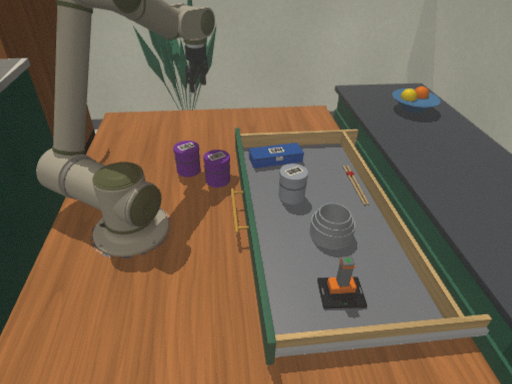

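The top view shows the scanner at (361,130), its handle top at (371,125), on the pad spanning (345,118)–(376,156). The canister label is at (213,146). The purple cans are outside the drawer. The side view agrees. Next I'll measure from upscaled crops.

```bash
cat > h.py <<'E'
import numpy as np, cv2
from rig import *
def cam(n):
    d=get_image(n); f=d["frame"]; return d,f
def ray(d,u,v,z):
    M=np.array(d["world_to_cam"]);R,t=M[:3,:3],M[:3,3]
    f=192/np.tan(np.radians(d["fov_y"]/2))
    r=R.T@np.array([(u-d["cx"])/f,-(v-d["cy"])/f,-1.]);c=-R.T@t
    return c+r*(z-c[2])/r[2]
def proj(d,p):
    M=np.array(d["world_to_cam"]);f=192/np.tan(np.radians(d["fov_y"]/2))
    q=M[:3,:3]@np.array(p)+M[:3,3];return np.array([d["cx"]+f*q[0]/-q[2],d["cy"]-f*q[1]/-q[2]])
def crop(f,x0,y0,w,h,k):
    return cv2.cvtColor(cv2.resize(f[y0:y0+h,x0:x0+w],None,fx=k,fy=k,interpolation=cv2.INTER_CUBIC),cv2.COLOR_RGB2BGR)
E
python3 - <<'E'
from h import *
d,f=cam("top"); e,g=cam("side")
a=crop(f,333,105,56,56,7); b=crop(f,188,120,56,56,7); c=crop(g,310,250,64,56,7)[:, :392]; l=crop(g,270,155,56,56,7)
cv2.imwrite("pics/c1.png",np.vstack([np.hstack([a,b]),np.hstack([c,l])])[:, :784][:784] if 0 else cv2.resize(np.vstack([np.hstack([a,b]),np.hstack([c,l])]),(600,600)))
for n,dd,p in(("pad",d,(360.5,137,.024)),("htop",d,(371,125,.134)),("htopS",e,(346,261,.134)),("lab",d,(213,146,.118)),("labS",e,(293,171.5,.118)),("padS",e,(342,292,.024))):print(n,ray(dd,*p).round(4))
E
```

```text
pad [ 0.5684 -0.3101  0.024 ]
htop [ 0.5655 -0.3043  0.134 ]
htopS [ 0.5663 -0.3074  0.134 ]
lab [0.5196 0.1005 0.118 ]
labS [0.5205 0.0969 0.118 ]
padS [ 0.573  -0.3144  0.024 ]
```

View pics/c1.png

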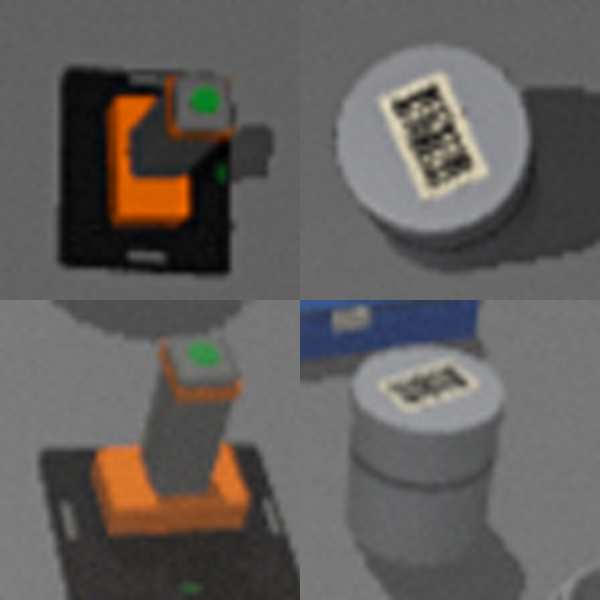

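The crop shows the pad corners, handle top (~(201,104)) and orange head (110..190, 97..228). The label corners are sharp. The head's long side runs along the pad's long side, about world x. I'll convert those to world coordinates.

```bash
python3 - <<'E'
from h import *
s=600/112
D={n:get_image(n) for n in("top","side")}
def go(nm,cam,x0,y0,ox,oy,pts,z):
    P=np.array([ray(D[cam],x0+(x-ox+.5)/s-.5,y0+(y-oy+.5)/s-.5,z) for x,y in pts])
    c=P.mean(0); 
    if len(P)==4:
        a=(P[3]+P[2]-P[0]-P[1])/2; b=(P[1]+P[2]-P[0]-P[3])/2
        print(nm,c.round(4),"0->3 len/ang",np.linalg.norm(a).round(4),np.degrees(np.arctan2(a[1],a[0])).round(1),"0->1",np.linalg.norm(b).round(4),np.degrees(np.arctan2(b[1],b[0])).round(1))
    else: print(nm,c.round(4))
go("pad","top",333,105,0,0,[(62,67),(229,75),(230,275),(58,267)],.024)
go("hand","top",333,105,0,0,[(172,76),(229,76),(231,131),(168,131)],.134)
go("dot","top",333,105,0,0,[(205,101)],.134)
go("label","top",188,120,300,0,[(378,97),(444,72),(490,178),(427,200)],.118)
go("can","top",188,120,300,0,[(337,138),(531,138),(434,45),(434,234)],.118)
go("dotS","side",310,250,0,300,[(204,354)],.134)
go("labelS","side",270,155,300,300,[(378,387),(460,365),(481,383),(398,411)],.118)
go("headtopcorners","top",333,105,0,0,[(111,97),(189,97),(187,217),(115,218)],.052)
E
```

```text
pad [ 0.5703 -0.3077  0.024 ] 0->3 len/ang 0.1111 176.0 0->1 0.0906 -93.5
hand [ 0.5685 -0.3017  0.134 ] 0->3 len/ang 0.0275 175.2 0->1 0.0287 -90.7
dot [ 0.5697 -0.3042  0.134 ]
label [0.5221 0.1011 0.118 ] 0->3 len/ang 0.0569 -156.2 0->1 0.0328 -69.9
can [0.5212 0.1015 0.118 ] 0->3 len/ang 0.0004 176.7 0->1 0.0653 -44.9
dotS [ 0.5716 -0.3037  0.134 ]
labelS [0.524  0.1012 0.118 ] 0->3 len/ang 0.0248 -71.0 0->1 0.0601 21.6
headtopcorners [ 0.5686 -0.3023  0.052 ] 0->3 len/ang 0.0651 176.9 0->1 0.0391 -90.3
```

```bash
python3 -m crank '[0,0,0.0176,0.0175,-0.0403,0,100, 0,0,0.0176,0.0175,-0.0403,0,100, 0,0,0.0176,0.0175,-0.0403,0,100, 0,0,0.0176,0.0175,-0.0403,0,100, 0,0,0.0176,0.0175,-0.0403,0,100, 0,0,0.0176,0.0175,-0.0403,0,100, 0,0,0.0176,0.0175,-0.0403,0,100, 0,0,0.0176,0.0175,-0.0403,0,100, 0,0,0.0176,0.0175,-0.0403,0,100, 0,0,0.0176,0.0175,-0.0403,0,100, 0,0,0.0176,0.0175,-0.0403,0,100, 0,0,0.0176,0.0175,-0.0403,0,100, 0,0,0.0176,0.0175,-0.0403,0,100, 0,0,0.0176,0.0175,-0.0403,0,100, 0,0,0.0176,0.0175,-0.0403,0,100, 0,0,0.0176,0.0175,-0.0403,0,100, 0,0,0.0176,0.0175,-0.0403,0,100, 0,0,0.0176,0.0175,-0.0403,0,100, 0,0,0.0176,0.0175,-0.0403,0,100, 0,0,0.0176,0.0175,-0.0403,0,100]' 40; python3 -m crank '[0,0,0,0,0,0,100, 0,0,0,0,0,0,100]'
python3 - <<'E'
from h import *
e,g=cam("side"); cv2.imwrite("pics/s2.png",crop(g,270,130,150,190,3))
R=observe()["tool_rot"];print(R.round(4),np.degrees(np.arctan2(R[1,0],R[0,0])), observe()["q"].round(1))
E
```

```text
time_s: 2.3
position: [0.571, -0.3039, 0.2452]
tool_rot: [[0.06, 0.998, -0.0], [0.998, -0.06, 0.0], [0.0, -0.0, -1.0]]
ft_force: [1.1, -0.1, -0.1]
grip_width: 0.0856
time_s: 2.5
position: [0.5705, -0.3027, 0.2444]
tool_rot: [[0.062, 0.998, -0.001], [0.998, -0.062, 0.001], [0.001, -0.001, -1.0]]
ft_force: [-0.8, 1.2, 0.9]
grip_width: 0.0853
[[ 6.080e-02  9.981e-01 -6.000e-04]
 [ 9.981e-01 -6.080e-02  7.000e-04]
 [ 7.000e-04 -6.000e-04 -1.000e+00]] 86.51172268767407 [ -38.4   31.8   57.5    0.    90.8 -124.9]
```

```bash
python3 -m crank '[0,0,0,0,0,-0.025,100, 0,0,0,0,0,-0.025,100, 0,0,0,0,0,-0.025,100, 0,0,0,0,0,-0.02,100, 0,0,0,0,0,-0.02,100, 0,0,0,0,0,-0.02,100, 0,0,0,0,0,-0.009,100, 0,0,0,0,0,0,100, 0,0,0,0,0,0,100, 0,0,0,0,0,0,100]' 
python3 - <<'E'
from h import *
e,g=cam("side"); d,f=cam("top"); cv2.imwrite("pics/s3.png",np.hstack([crop(g,300,170,90,140,4),crop(f,330,90,70,112,5)]))
E
```

```text
time_s: 3.55
position: [0.5711, -0.3023, 0.1027]
tool_rot: [[0.06, 0.998, 0.002], [0.998, -0.06, -0.001], [-0.001, 0.002, -1.0]]
ft_force: [0.8, 0.1, -0.3]
grip_width: 0.0853
```

View pics/s3.png

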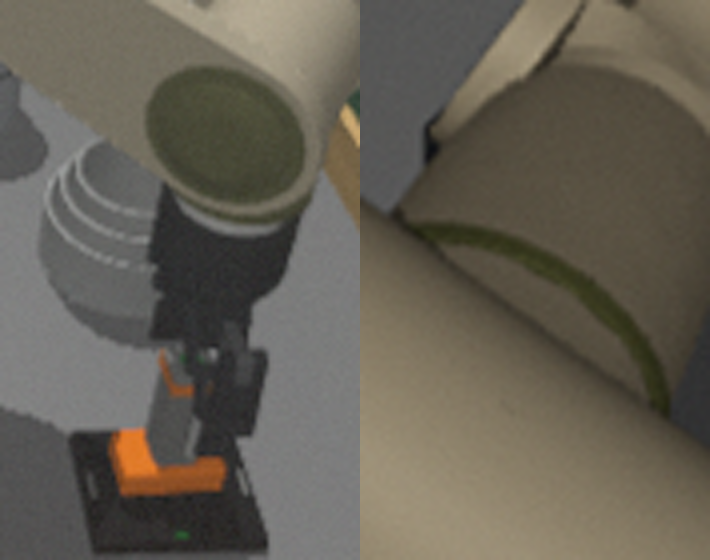

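```bash
python3 - <<'E'
from h import *
d=get_image("side");p=observe()["position"]
for q in([p[0],p[1]-.05,p[2]],p,[.5695,-.303,.134],[.5555,-.317,.134],[.5835,-.317,.134],[.57,-.345,.1]):
    print(np.round(q,3),((proj(d,q)-[300,170])*4).round())
E
```

```text
[ 0.571 -0.352  0.102] [206. 459.]
[ 0.571 -0.302  0.102] [180. 392.]
[ 0.57  -0.303  0.134] [187. 358.]
[ 0.556 -0.317  0.134] [171. 378.]
[ 0.584 -0.317  0.134] [217. 374.]
[ 0.57  -0.345  0.1  ] [200. 451.]
```

```bash
python3 - <<'E'
from h import *
d,g=cam("side");s=observe();p=s["position"];R=np.array(s["tool_rot"])
im=crop(g,315,225,70,75,8)
im=np.clip(im.astype(float)*1.8,0,255).astype(np.uint8)
def P(q):return tuple(int(v) for v in ((proj(d,q)-[315,225]+.5)*8))
for sx in(.0427,.057,-.0427,-.057):
  for sy in(-.011,.011):
    a=P(p+R@[sx,sy,0.001]);b=P(p+R@[sx,sy,-.03]);cv2.line(im,a,b,(0,255,255) if abs(sx)>.05 else (255,255,0),1)
cv2.circle(im,P(p),4,(0,0,255),1);cv2.circle(im,P([.5697,-.304,.134]),4,(255,0,255),1)
cv2.imwrite("pics/s4.png",im);print(p)
E
```

```text
[ 0.57076174 -0.30232547  0.1018696 ]
```

View pics/s4.png

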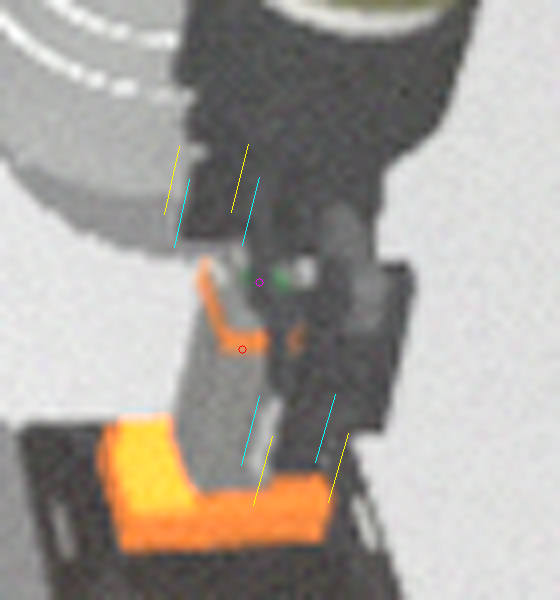

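The far finger lies where I projected it. The near one (275–410, 260–475) looks partly to the right of its projection. I'll check arm-to-camera agreement with a cleaner test, using an image difference from the start picture at higher contrast.

```bash
python3 - <<'E'
from h import *
d=get_image("side")
a=cv2.imread("pics/side0.png"); p=np.array([.2205,.5036,.2448]);R=np.array([[.4012,.916,0],[.916,-.4012,0],[0,0,-1.]])
def draw(a,p,R,x0,y0,w,h,k):
    im=cv2.convertScaleAbs(cv2.resize(a[y0:y0+h,x0:x0+w],None,fx=k,fy=k,interpolation=cv2.INTER_CUBIC),alpha=1.8)
    for sx in(.0427,.057,-.0427,-.057):
      for sy in(-.011,.011):
        A=[tuple(int(v) for v in ((proj(d,p+R@[sx,sy,z])-[x0,y0]+.5)*k)) for z in(.001,-.04)]
        cv2.line(im,*A,(0,255,255) if abs(sx)>.05 else (255,255,0),1)
    return im
i1=draw(a,p,R,165,20,70,85,7)
b=cv2.imread("pics/s2.png"); b=cv2.resize(b,None,fx=1/3,fy=1/3,interpolation=cv2.INTER_AREA)
full=np.zeros((384,512,3),np.uint8);full[130:320,270:420]=b
c,s=np.cos(np.radians(86.5)),np.sin(np.radians(86.5))
i2=draw(full,np.array([.5705,-.303,.2445]),np.array([[c,s,0],[s,-c,0],[0,0,-1.]]),310,145,70,85,7)
cv2.imwrite("pics/chk.png",cv2.resize(np.hstack([i1,i2]),(800,486)))
E
```

```text
(no output)
```

View pics/chk.png

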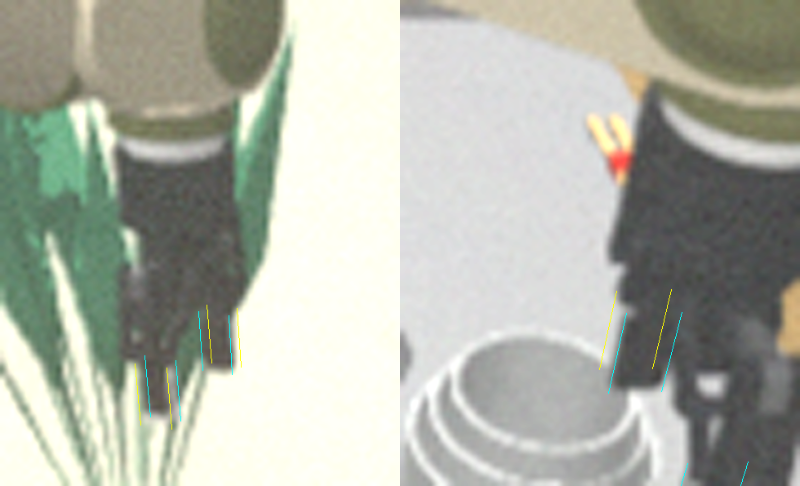

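The fingers match their projections in both poses, so the calibration holds and the block on the right is just the knuckle. Next I'll grip and lift slightly.

```bash
python3 -m crank '[0,0,0,-0.001,0,0,70, 0,0,0,0,0,0,40, 0,0,0,0,0,0,0, 0,0,0,0,0,0,0, 0,0,0,0,0,0,0, 0,0,0,0,0,0,0, 0,0,0,0,0,0,0, 0,0,0,0,0,0,0, 0,0,0,0,0,0,0, 0,0,0,0,0,0,0, 0,0,0,0,0,0,0, 0,0,0,0,0,0,0]' 50
```

```text
time_s: 5.0
position: [0.5696, -0.3022, 0.1012]
tool_rot: [[0.061, 0.998, -0.0], [0.998, -0.061, 0.0], [0.0, -0.0, -1.0]]
ft_force: [-0.1, -0.5, -0.6]
grip_width: 0.0272
```

```bash
python3 -m crank '[0,0,0,0,0,0.005,0, 0,0,0,0,0,0.01,0, 0,0,0,0,0,0.02,0, 0,0,0,0,0,0.02,0, 0,0,0,0,0,0.02,0, 0,0,0,0,0,0.02,0, 0,0,0,0,0,0.02,0, 0,0,0,0,0,0.02,0, 0,0,0,0,0,0.014,0, 0,0,0,0,0,0.005,0, 0,0,0,0,0,0,0, 0,0,0,0,0,0,0]'
python3 - <<'E'
from h import *
d,f=cam("top"); b=crop(f,185,117,56,56,7)
hsv=cv2.cvtColor(b,cv2.COLOR_BGR2HSV)
# label: largest bright near-white blob closed over bars
g=cv2.cvtColor(b,cv2.COLOR_BGR2GRAY); m=(b[...,2].astype(int)-b[...,0]>12)&(g>150); m=m.astype(np.uint8)*255
m=cv2.morphologyEx(m,cv2.MORPH_CLOSE,np.ones((25,25)))
c=max(cv2.findContours(m,cv2.RETR_EXTERNAL,cv2.CHAIN_APPROX_NONE)[0],key=cv2.contourArea)
B=cv2.boxPoints(cv2.minAreaRect(c)); P=np.array([ray(d,185+(x+.5)/7-.5,117+(y+.5)/7-.5,.118) for x,y in B])
print(P.mean(0)); 
for i in(0,1):
    v=P[i+1]-P[i];print(np.linalg.norm(v),np.degrees(np.arctan2(v[1],v[0])))
E
```

```text
time_s: 6.2
position: [0.5694, -0.302, 0.2546]
tool_rot: [[0.061, 0.998, -0.001], [0.998, -0.061, 0.001], [0.001, -0.001, -1.0]]
ft_force: [-0.3, -0.2, -1.9]
grip_width: 0.0273
[0.56055817 0.14231672 0.118     ]
0.00938802629168924 -88.1751019092386
0.014316203359188763 -177.04336963254852
```

```bash
python3 - <<'E'
from h import *
d=get_image("top");f=cv2.imread("pics/top0.png"); b=cv2.resize(f[117:173,185:241],None,fx=7,fy=7,interpolation=cv2.INTER_CUBIC)
lab=cv2.cvtColor(b,cv2.COLOR_BGR2LAB).astype(int); m=((lab[...,2]>135)&(lab[...,0]>150)).astype(np.uint8)*255
m=cv2.morphologyEx(m,cv2.MORPH_CLOSE,np.ones((45,45)))
c=max(cv2.findContours(m,cv2.RETR_EXTERNAL,cv2.CHAIN_APPROX_NONE)[0],key=cv2.contourArea)
B=cv2.boxPoints(cv2.minAreaRect(c)); P=np.array([ray(d,185+(x+.5)/7-.5,117+(y+.5)/7-.5,.118) for x,y in B])
print(P.mean(0),B) 
for i in(0,1):
    v=P[i+1]-P[i];print(np.linalg.norm(v),np.degrees(np.arctan2(v[1],v[0])))
E
```

```text
[0.52244156 0.10192169 0.118     ] [[121.57919  149.594   ]
 [208.49548  111.403496]
 [268.61035  248.21667 ]
 [181.69406  286.40717 ]]
0.03489678968839027 -65.92012834136017
0.056806972022952186 -157.01246016971734
```

```bash
python3 -m crank '[0,0,0.028,-0.003,0.01,0,0, 0,0,0.028,-0.003,0.02,0,0, 0,0,0.028,-0.003,0.028,0,0, 0,0,0.028,-0.003,0.028,0,0, 0,0,0.028,-0.003,0.028,0,0, 0,0,0.028,-0.003,0.028,0,0, 0,0,0.028,-0.003,0.028,0,0, 0,0,0.028,-0.003,0.028,0,0, 0,0,0.028,-0.003,0.028,0,0, 0,0,0.028,-0.003,0.028,0,0, 0,0,0.028,-0.003,0.028,0,0, 0,0,0.028,-0.003,0.028,0,0, 0,0,0.028,-0.003,0.028,0,0, 0,0,0.028,-0.003,0.028,0,0, 0,0,0.028,-0.003,0.022,0,0, 0,0,0.025,-0.002,0.015,0,0, 0,0,0,0,0,0,0, 0,0,0,0,0,0,0, 0,0,0,0,0,0,0, 0,0,0,0,0,0,0]'
python3 - <<'E'
from h import *
e,g=cam("side"); cv2.imwrite("pics/s5.png",crop(g,250,90,90,120,5)); s=observe(); print(s["position"],s["tool_rot"].round(3),np.degrees(np.arctan2(s["tool_rot"][1,0],s["tool_rot"][0,0])))
E
```

```text
time_s: 8.3
position: [0.5228, 0.1, 0.2553]
tool_rot: [[-0.374, 0.928, -0.0], [0.928, 0.374, -0.0], [-0.0, -0.0, -1.0]]
ft_force: [-1.0, 1.0, -1.7]
grip_width: 0.0276
[0.52276343 0.10008288 0.25526644] [[-0.374  0.928 -0.   ]
 [ 0.928  0.374 -0.   ]
 [-0.    -0.    -1.   ]] 111.94941788756609
```

View pics/s5.png

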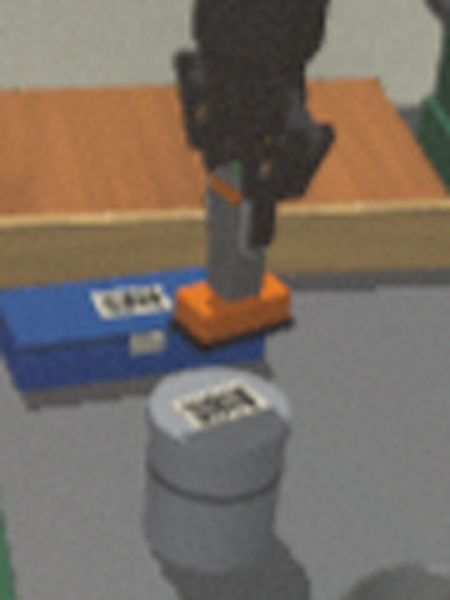

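The picture shows the scanner hanging upright above the canister label. Its foot corners are at (172,322), (205,348) and (293,322), and the canister hasn't moved. I'll trim it, hold, and compare the foot with its projection.

```bash
python3 - <<'E'
from h import *
d=get_image("side");a=np.radians(22);c=np.array([.5228,.1005,.178])
for sx,sy in((-.035,.02),(-.035,-.02),(.035,-.02)):
    print(((proj(d,c+[sx*np.cos(a)-sy*np.sin(a),sx*np.sin(a)+sy*np.cos(a),0])-[250,90]+.5)*5).round())
E
python3 -m crank '[0,0,0.015,0,0.001,0,0, 0,0,0,0,0,0,0, 0,0,0,0,0,0,0, 0,0,0,0,0,0,0, 0,0,0,0,0,0,0]'
```

```text
[164. 327.]
[198. 357.]
[291. 330.]
time_s: 8.9
position: [0.5226, 0.1018, 0.2553]
tool_rot: [[-0.389, 0.921, -0.0], [0.921, 0.389, -0.0], [-0.0, -0.0, -1.0]]
ft_force: [-0.4, -0.2, -2.3]
grip_width: 0.0275
```

```bash
python3 -m crank '[0,0,0,0,0,0,0, 0,0,0,0,0,0,0, 0,0,0,0,0,0,0, 0,0,0,0,0,0,0, 0,0,0,0,0,0,0, 0,0,0,0,0,0,0, 0,0,0,0,0,0,0, 0,0,0,0,0,0,0, 0,0,0,0,0,0,0, 0,0,0,0,0,0,0, 0,0,0,0,0,0,0, 0,0,0,0,0,0,0, 0,0,0,0,0,0,0, 0,0,0,0,0,0,0, 0,0,0,0,0,0,0, 0,0,0,0,0,0,0, 0,0,0,0,0,0,0, 0,0,0,0,0,0,0, 0,0,0,0,0,0,0, 0,0,0,0,0,0,0]'; python3 -m crank '[0,0,0,0,0,0,0, 0,0,0,0,0,0,0, 0,0,0,0,0,0,0, 0,0,0,0,0,0,0, 0,0,0,0,0,0,0, 0,0,0,0,0,0,0, 0,0,0,0,0,0,0, 0,0,0,0,0,0,0, 0,0,0,0,0,0,0, 0,0,0,0,0,0,0]'
```

```text
time_s: 10.9
position: [0.5226, 0.1018, 0.2553]
tool_rot: [[-0.389, 0.921, -0.0], [0.921, 0.389, -0.0], [-0.0, -0.0, -1.0]]
ft_force: [0.1, -0.5, -2.6]
grip_width: 0.0274
time_s: 11.9
position: [0.5226, 0.1018, 0.2553]
tool_rot: [[-0.389, 0.921, 0.0], [0.921, 0.389, -0.0], [-0.0, 0.0, -1.0]]
ft_force: [1.1, 0.3, -2.1]
grip_width: 0.0273
```

```bash
python3 -m crank '[0,0,-0.0293,0.003,-0.01,0,0, 0,0,-0.0293,0.003,-0.02,0,0, 0,0,-0.0293,0.003,-0.0285,0,0, 0,0,-0.0293,0.003,-0.0285,0,0, 0,0,-0.0293,0.003,-0.0285,0,0, 0,0,-0.0293,0.003,-0.0285,0,0, 0,0,-0.0293,0.003,-0.0285,0,0, 0,0,-0.0293,0.003,-0.0285,0,0, 0,0,-0.0293,0.003,-0.0285,0,0, 0,0,-0.0293,0.003,-0.0285,0,0, 0,0,-0.0293,0.003,-0.0285,0,0, 0,0,-0.0293,0.003,-0.0285,0,0, 0,0,-0.0293,0.003,-0.0285,0,0, 0,0,-0.0293,0.003,-0.0285,0,0, 0,0,-0.0293,0.003,-0.0225,0,0, 0,0,-0.0293,0.0027,-0.015,0,0, 0,0,0,0,0,0,0, 0,0,0,0,0,0,0]'
python3 -m crank '[0,0,0,0,0,-0.02,0, 0,0,0,0,0,-0.025,0, 0,0,0,0,0,-0.025,0, 0,0,0,0,0,-0.025,0, 0,0,0,0,0,-0.02,0, 0,0,0,0,0,-0.015,0, 0,0,0,0,0,-0.01,0, 0,0,0,0,0,-0.005,0, 0,0,0,0,0,0,0, 0,0,0,0,0,0,0, 0,0,0,0,0,0,0]'
python3 - <<'E'
from h import *
e,g=cam("side"); cv2.imwrite("pics/s6.png",crop(g,300,210,90,100,6))
E
```

```text
time_s: 13.7
position: [0.57, -0.3079, 0.255]
tool_rot: [[0.07, 0.998, -0.0], [0.998, -0.07, 0.001], [0.001, -0.001, -1.0]]
ft_force: [-0.6, 0.7, -2.6]
grip_width: 0.0275
time_s: 14.8
position: [0.5706, -0.3079, 0.1112]
tool_rot: [[0.069, 0.998, 0.001], [0.998, -0.069, -0.001], [-0.001, 0.001, -1.0]]
ft_force: [0.3, -0.6, -2.3]
grip_width: 0.0272
```

View pics/s6.png

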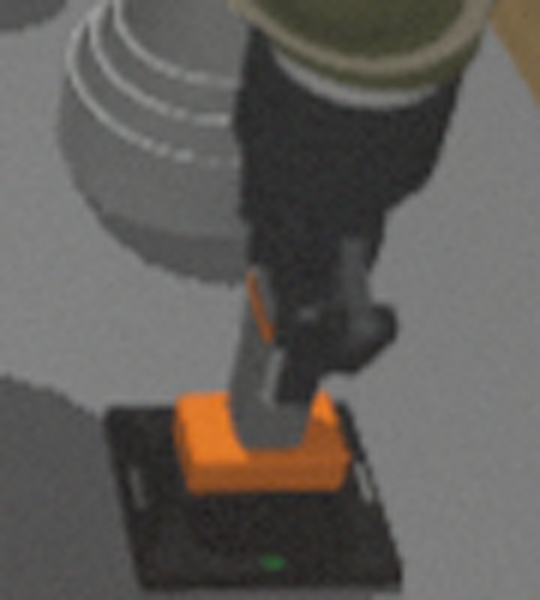

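The scanner is upright about 1 cm above the pad. The pad's slots are at (138,487) and (365,480), and the bottom front edge of the foot runs (193,493)–(347,486). I'll check the centring numerically, then lower it gently.

```bash
python3 - <<'E'
from h import *
d=get_image("side");x0,y0,k=300,210,6
r=lambda p,z:ray(d,x0+(p[0]+.5)/k-.5,y0+(p[1]+.5)/k-.5,z)
print("pad",np.mean([r(p,.024) for p in((142,583),(402,582),(350,400),(108,408))],0),"slots",np.mean([r(p,.024) for p in((138,487),(365,480))],0))
A,B=r((193,493),.034),r((347,486),.034);print(A,B);v=(B-A)/np.linalg.norm(B-A);print("scanner",(A+B)/2+.02*np.array([-v[1],v[0],0]),np.degrees(np.arctan2(v[1],v[0])),np.linalg.norm(B-A))
E
python3 -m crank '[0,0,0,0,0,-0.003,0, 0,0,0,0,0,-0.003,0, 0,0,0,0,0,-0.001,0, 0,0,0,0,0,-0.001,0, 0,0,0,0,0,-0.001,0, 0,0,0,0,0,0,0, 0,0,0,0,0,0,0]'
```

```text
pad [ 0.57180923 -0.31186655  0.024     ] slots [ 0.57358445 -0.30879209  0.024     ]
[ 0.54348324 -0.31821353  0.034     ] [ 0.60939833 -0.32135444  0.034     ]
scanner [ 0.57739273 -0.29980665  0.034     ] -2.728134178404042 0.06598988101898291
time_s: 15.6
position: [0.5703, -0.3077, 0.1014]
tool_rot: [[0.07, 0.998, -0.0], [0.998, -0.07, -0.0], [-0.0, 0.0, -1.0]]
ft_force: [0.5, 0.7, -1.9]
grip_width: 0.0272
```

```bash
python3 -m crank '[0,0,0,-0.001,0,0,0, 0,0,0,-0.001,0,-0.0005,0, 0,0,0,0,0,-0.0005,0, 0,0,0,0,0,0,0, 0,0,0,0,0,0,0]'
```

```text
time_s: 16.1
position: [0.5688, -0.3079, 0.1012]
tool_rot: [[0.07, 0.998, 0.002], [0.998, -0.07, -0.001], [-0.001, 0.002, -1.0]]
ft_force: [1.2, -0.0, 5.6]
grip_width: 0.0276
```

Contact is made: the vertical force went from −1.9 to +5.6 N. I'll open slowly, then rise straight up.

```bash
python3 -m crank '[0,0,0,0,0,0,34, 0,0,0,0,0,0,38, 0,0,0,0,0,0,45, 0,0,0,0,0,0,60, 0,0,0,0,0,0,80, 0,0,0,0,0,0,100, 0,0,0,0,0,0,100, 0,0,0,0,0,0,100, 0,0,0,0,0,0,100, 0,0,0,0,0,0,100]'
python3 -m crank '[0,0,0,0,0,0.01,100, 0,0,0,0,0,0.02,100, 0,0,0,0,0,0.03,100, 0,0,0,0,0,0.03,100, 0,0,0,0,0,0.03,100, 0,0,0,0,0,0.03,100, 0,0,0,-0.03,0.03,0,100, 0,0,0,-0.03,0.04,0,100, 0,0,0,-0.03,0.04,0,100, 0,0,0,-0.03,0.04,0,100, 0,0,0,-0.03,0.04,0,100, 0,0,0,-0.03,0.04,0,100, 0,0,0,-0.02,0.04,0,100, 0,0,0,-0.01,0.04,0,100, 0,0,0,0,0.04,0,100, 0,0,0,0,0,0,100, 0,0,0,0,0,0,100]'
python3 - <<'E'
from h import *
d,f=cam("top"); e,g=cam("side"); cv2.imwrite("pics/s7.png",np.hstack([crop(f,333,105,56,75,7),crop(g,310,240,56,75,7)]))
E
```

```text
time_s: 17.1
position: [0.5683, -0.3077, 0.1003]
tool_rot: [[0.07, 0.998, 0.0], [0.998, -0.07, -0.0], [-0.0, 0.0, -1.0]]
ft_force: [-0.2, 0.6, 0.6]
grip_width: 0.0857
time_s: 18.8
position: [0.3583, 0.0427, 0.251]
tool_rot: [[0.067, 0.998, 0.001], [0.998, -0.067, -0.001], [-0.0, 0.001, -1.0]]
ft_force: [-0.1, 0.4, -0.2]
grip_width: 0.0857
```

View pics/s7.png

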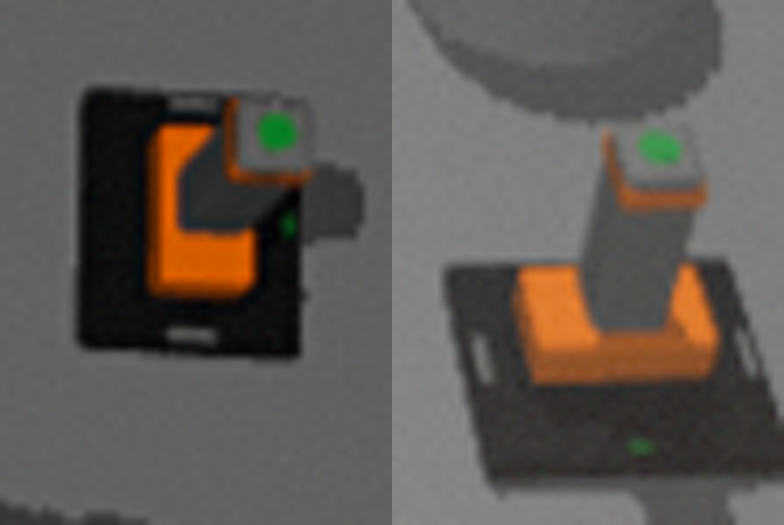

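The scanner stands upright and free on the pad: the handle dot at (277,132) gives about (0.570, −0.306) against a pad centre of (0.570, −0.308). The arm is clear, so I'll hand in.

```bash
python3 -c "
from rig import *
print(close_job())"
```

```text
the job is handed in; nothing more can be done
None
```

The scanner was lifted, held over the canister label, and set back upright on its charging pad. I handed the job in at about 19 s of the 51 s allowed.

- **Scan:** I gripped the handle from above and held the scanner still over the canister's label for about 3 s. The tool was vertical, and the robot's own readings put the window about 6 cm above the label. The head was turned to about 23° to match the label, and the label angle measured about 23° too.
- **Placing:** I lowered it until it touched the pad (about 6 N), opened the fingers, and moved the arm clear.
- **Last check:** the final top and side pictures show the scanner upright and free, about 1–2 mm from the pad centre.
- **Disagreements:** during the hold, the side camera showed the head about 3 mm off its predicted position (up and to +x), which I left. Just before placing, it suggested the scanner was 2–5 mm towards +x of the pad centre, so I moved it 2 mm the other way.
- **Not rechecked:** the final pictures were close-ups of the pad, so I did not look at the canister, case and tins again at the end. The window stayed about 6 cm above the canister, and no unexpected contact force showed in the readings at the end of each move.

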